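# Index the timing gear to the next hole

## Task

The timing gear on the rotary table must be brought round for its next bolt hole. With the fingertips press the indexing plunger's dished black cap down to unlock the table, and push the cap round, anticlockwise as seen from above, by exactly one hole, so that the plunger springs fully up in the next hole and locks the table; do not run past that hole or turn the table the other way. Nothing is picked up: leave all the loose parts standing and lying where they are, and finish clear of everything.

Things in the scene. Friction and masses are not known exactly. Their poses are not given: they have to be found in the camera images.
- index_plate: Fixed steel index plate of the rotary table: 330 mm disc on a green foot, top 45 mm above the bench. Origin on the bench, on the vertical turning axis. Six dark 23 mm holes, 60 degrees apart, on a circle of 130 mm radius, joined by a narrow ring slot. x axis: from the centre to the hole the plunger starts in. A green tapping guide, 160 mm high, stands 210 degrees anticlockwise of x, out of the way.
- next_hole (a point): Mouth of the hole to go to, on top of the index plate (45 mm above the bench), 130 mm from the centre, 60 degrees anticlockwise of the starting hole.
- plunger_top (a point): Centre of the dished floor of the plunger's cap, 101 mm above the bench when up. The cap is a black round cup open to the top, smooth and oily, 60 mm outside, 54 mm inside, rim 10 mm above this floor, on an arm of the turntable 130 mm from the axis; it goes round with the table. Closed fingertips standing in the dish press it down and push the table round by its rim.
- plunger (a joint): How far the plunger is pressed down (m): 0 fully up, 0.014 bottom stop. A spring pushes it up (4 N at the top, 9 N at the stop). In a hole it locks the table (1.1 degree play each way) until pressed beyond about 0.010. Between holes it cannot rise: it rides at about 0.010 even if let go, and springs up by itself on coming to a hole unless held down (once it starts to rise it is in; harder pushing could force it past).
- turntable (a joint): Angle of the turntable (rad), 0 at the starting hole, growing anticlockwise seen from above; the next hole is at 1.047. It turns with about 1 N of push at the cap and stays where it is left. It is a steel disc 200 mm across carrying a dark timing gear 172 mm across, whose hub top is 95 mm above the bench.
- rod_a: Loose connecting rod, steel, about 172 mm long, 22 mm high, lying on the bench to the left. Not to be disturbed. Origin on its underside.
- rod_b: Loose connecting rod like the other, lying on the bench to the right. Not to be disturbed. Origin on its underside.
- piston: Loose aluminium piston, 72 mm across, 50 mm high, standing on the bench beside the index plate. Not to be disturbed. Origin at the centre of its underside.
- bearing: Loose steel ring, 62 mm across, 16 mm high, lying on the bench beside the index plate. Not to be disturbed. Origin at the centre of its underside.
- socket: Loose steel socket, 28 mm across, 45 mm high, standing on the middle of the gear's hub (it turns on the spot with the table). Not to be disturbed. Origin at the centre of its underside.
- stud_nut: Loose dark flanged stud, 32 mm across, 55 mm high, standing on the bench to the right. Not to be disturbed. Origin at the centre of its underside.

How it is judged:
By the outcome, as a careful person would: the job done as asked, in the order asked, and still so for the second after the job is handed in, with the robot touching nothing.
It also fails if it takes over 46 s, if anything falls off the work surface, if the arm or the gripper's body presses on something with over 40 N, if the wrist force passes 120 N, or if a joint passes its speed limit or range.

## Robot

A 6-joint arm with a two-finger parallel gripper is mounted at the origin on the work surface. World frame = base frame: x ahead of the robot, y to its left, z up, the work surface at z = 0. Lengths are in m, angles in rad, forces in N, time in s.
With the tool pointing down it reaches from about 0.35 to 0.975 m from the base axis. Payload 17.4 kg.
Tool frame: the origin (TCP) lies midway between the tips of the shut fingers; the grasp point (between the pads) lies 19 mm behind it; z points along the fingers, y is the line along which they close (so a half turn about z gives the same grasp; the last joint's range is limited). The gripper opens to 85 mm and grips with 20 to 120 N. Pads are 22 mm wide; open, the fingers measure 114 mm over their backs; the gripper's body (76 mm by 85 mm) begins 54 mm behind the grasp point. The pads swing forward as they close: fully open they stand 13 mm farther back than shut.
Start: joints at [-1.215, 0.116, 1.442, -0, 1.584, -0.038], TCP at [0.259, -0.623, 0.231] pointing down, gripper open.
Joint ranges: [-2.83, 2.83], [-0.83, 2.19], [0.07, 2.5], [-1.14, 4.28], [0.01, 3], [-2.97, 2.97]. Speed limits (rad/s): [1.89, 1.89, 2.22, 3.14, 3.14, 3.14].

## Interface

Orientations are given as a unit quaternion [w, x, y, z].
In Python, from plant import get_obs, snapshot, camera_model, close_job, boxes_of gives the robot as it stands.
- The arm moves only by the tool servo_tool, never from a script. Its argument "steps" is a list of rows, each an object with "linear": the shift along the tool's x, y, z in m, a list of three; "spin": the turn about the tool's z in degrees; "claw": the finger opening in m, from 0 to 0.0854. In form: [{"linear": [tx, ty, tz], "spin": spin, "claw": claw}, ...]. A call has 1 to 12 rows; each row shifts and turns the commanded pose from where the row before left it, along the tool's axes as they then stand; what a row does not reach is not made up. A row lasts 1/12 s, in which the tool goes at most 41.7 mm and 7.16 degrees, less where a joint would pass 70% of its speed; a pose out of reach is approached as far as the arm can. A call with a gripper value outside its range is refused whole. The fingers move at their own pace and stop on an object; "squeeze" is the grip in N (left out, the last holds). Time passes only in rows, so rows that do not move let the fingers close. It gives the time, the measured TCP pose, the force, the opening and the grip force at its end, in the units of the state.
- get_obs(): the state, without advancing time (a new reading comes with each control period).
- snapshot(name): name is "scene" or "top" or "wrist"; returns the picture (384x512x3 uint8, blue, green, red); there is no depth.
- camera_model(name): a dict with "camera_matrix" (3x3 intrinsics, pixels), "k1" (the pictures are not rectified: a ray, as slopes to the right and down, at radius r is drawn at 1 + k1 r^2 times it, then the intrinsics apply), "cam_to_world" (4x4, takes a point from camera to world coordinates). Camera axes: x right, y up, looking along -z (the intrinsics and any distortion apply to the point x, -y, -z); pixel columns grow to the right and rows downward; lengths in m; the calibration is good to about 2 mm. A picture is of the moment at which its call begins: read the wrist's pose just before it. camera_model takes no time and is no camera call; for the wrist camera it gives the pose at the moment of the call.
- close_job(): hands the job in; it is judged then, once.
Trained networks look in the newest picture that a camera, given by its name, has taken for a name from the list of things; names that differ only in an ending like _2 or _b are one class to them, and where a whole thing is asked for, a point or a joint stands for the part that bears it (a point fixed in the world has none). Each returns a list of dicts, best first, with "confidence" (0 to 1); they miss things now and then, are a little off and sometimes report something else, mostly with a low value. They report only what shows in the picture. A call takes as long as a camera call.
- boxes_of(thing, camera): "extent" ([left, top, right, bottom] in pixels, round what is visible of it).
The state is a dict: "time_s": time; "qpos": joint angles; "dq": joint speeds; "tau": joint torques, N m; "tcp_pos": TCP position; "tcp_rot": TCP orientation; "force": force on the tool from outside, world axes, zero at the start; "moment": the same for the moment, N m; "opening": finger opening in m; "grasp_force": force on a finger pad.
Only numpy, scipy, OpenCV 4.12 (cv2) and the standard library are available. Lean on these libraries where they do the work, as an engineer would, in place of code of your own. Each camera call takes 0.05 s, during which the arm holds its last target. There are 200 camera calls.

## Working session

There is one attempt and no reset: what is moved stays moved. The work goes in short steps, Python scripts to look and compute and a tool call to move; the robot and the scene stay as the last step left them, time stands still between calls to the robot, and variables do not carry over. Pictures are saved under pics/ and viewed, at most 10 in all, crops included, and the job is handed in when it is done.

Besides the shell and the picture viewer there is one more tool, called after "Emit:" as a command line: name --argument value ..., lists and objects as JSON in quotes. servo_tool: Moves the arm, as the interface text tells. Its arguments: {"type":"object","properties":{"steps":{"type":"array","items":{"type":"object","properties":{"linear":{"type":"array","items":{"type":"number"}},"spin":{"type":"number"},"claw":{"type":"number"}}}},"squeeze":{"type":"number"}},"required":["steps"]}

```bash
mkdir -p pics
cat > h.py <<'E'
import numpy as np, cv2
from plant import *
def ray(cam,u,v):
    m=camera_model(cam);K=np.array(m["camera_matrix"]);T=np.array(m["cam_to_world"]);k=m["k1"]
    d=np.array([(u-K[0,2])/K[0,0],(v-K[1,2])/K[1,1]]);s=d.copy()
    for _ in range(30): s=d/(1+k*(s@s))
    r=T[:3,:3]@np.array([s[0],-s[1],-1]);return T[:3,3],r
def at_z(cam,u,v,z):
    o,r=ray(cam,u,v);return o+r*(z-o[2])/r[2]
def proj(cam,p):
    m=camera_model(cam);K=np.array(m["camera_matrix"]);T=np.array(m["cam_to_world"]);k=m["k1"]
    c=T[:3,:3].T@(np.array(p)-T[:3,3]);s=np.array([c[0],-c[1]])/-c[2];s=s*(1+k*(s@s))
    return K[0,0]*s[0]+K[0,2],K[1,1]*s[1]+K[1,2]
E
python3 - <<'E'
from h import *
a=snapshot("top");cv2.imwrite("pics/top1.png",a)
for n in ["plunger_top","index_plate","turntable","socket","piston","bearing"]:
    for b in boxes_of(n,"top")[:2]:
        e=b["extent"];print(n,round(b["confidence"],2),np.round(e,1),at_z("top",(e[0]+e[2])/2,(e[1]+e[3])/2,{"plunger_top":.111,"index_plate":.045,"turntable":.08,"socket":.14,"piston":.05,"bearing":.016}[n]).round(4))
b=snapshot("scene");cv2.imwrite("pics/scene1.png",b)
o=get_obs();print(o)
print(np.array(camera_model("top")["cam_to_world"]).round(3))
E
```

```text
index_plate 0.72 [158.  133.8 302.5 251.1] [0.5694 0.038  0.045 ]
index_plate 0.27 [206.4 154.7 302.6 223.8] [ 0.5712 -0.0298  0.045 ]
turntable 0.2 [237.7 178.7 248.1 188.5] [5.818e-01 3.000e-04 8.000e-02]
socket 0.52 [239.3 177.9 247.2 188.1] [ 0.5678 -0.0012  0.14  ]
piston 0.9 [277.  115.5 302.  141.8] [ 0.7379 -0.1494  0.05  ]
bearing 0.68 [309.7 179.  332.1 202.6] [ 0.5531 -0.2191  0.016 ]
{'time_s': 0.4, 'qpos': array([-1.21477893e+00,  1.16044867e-01,  1.44169972e+00, -6.29697302e-06,
        1.58402471e+00, -3.77801194e-02]), 'dq': array([-8.17986831e-04, -1.58072705e-03, -2.22047876e-03, -5.01617784e-04,
       -7.72839844e-05,  5.50125804e-04]), 'tau': array([-6.54415944e-04, -7.30875349e+01, -6.31953478e+01, -1.46229763e-04,
        1.49989530e-03, -6.04670481e-05]), 'tcp_pos': array([ 0.25898689, -0.62330198,  0.23121092]), 'tcp_rot': array([-8.67067377e-05,  9.80677990e-01,  1.95628915e-01, -1.71027814e-05]), 'force': array([-0.05642689,  1.01622595,  0.06740186]), 'moment': array([-0.00418656, -0.01219959, -0.05428849]), 'grasp_force': 0.0, 'opening': 0.08563358408409696}
[[-0.107  0.969 -0.224  0.339]
 [-0.994 -0.105  0.021 -0.007]
 [-0.003  0.225  0.974  1.023]
 [ 0.     0.     0.     1.   ]]
```

View pics/top1.png

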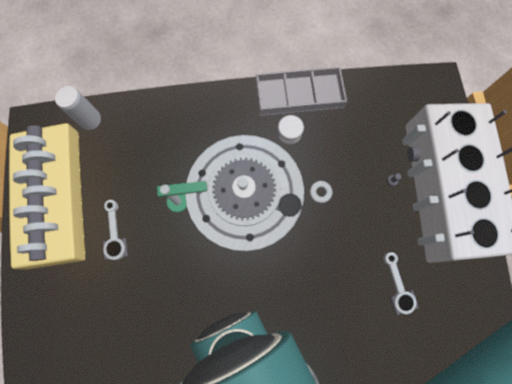

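View pics/scene1.png

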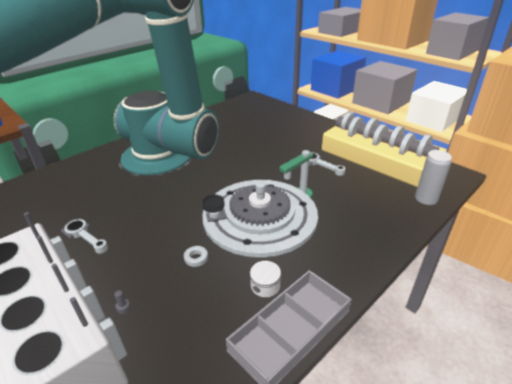

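The top picture shows the plate centred near (245,192), the cap at (289,205) and the next hole near (282,164), so anticlockwise is up the picture. The scene view agrees: the cap is at (213,205), with the guide on the far side. I'll move to a close view, keeping high.

Emit:
servo_tool --steps '[{"linear":[0,0,-0.03],"claw":0},{"linear":[0.005,-0.025,-0.03],"claw":0},{"linear":[0.01,-0.03,-0.02],"spin":4,"claw":0},{"linear":[0.01,-0.03,-0.02],"spin":4,"claw":0},{"linear":[0.015,-0.03,-0.01],"spin":4,"claw":0},{"linear":[0.015,-0.03,0],"spin":4,"claw":0},{"linear":[0.015,-0.03,0],"spin":4,"claw":0},{"linear":[0.015,-0.03,0],"spin":4,"claw":0},{"linear":[0.015,-0.03,0],"spin":4,"claw":0},{"linear":[0.015,-0.03,0],"spin":4,"claw":0},{"linear":[0.015,-0.03,0],"spin":4,"claw":0},{"linear":[0.015,-0.03,0],"spin":2,"claw":0}]'

```text
validation failed for argument at $.st...
```

Run:
```python
from h import *
o=get_obs();print(o["time_s"],o["tcp_pos"],o["tcp_rot"],o["opening"])
T=np.array(camera_model("wrist")["cam_to_world"]);print(T.round(3)); print(camera_model("wrist")["camera_matrix"])
for n,p in dict(cap=(.53,-.13,.111),c=(.555,0,.095)).items(): print(n,proj("wrist",p))
cv2.imwrite("pics/w1.png",snapshot("wrist"))
```

```text
0.4 [ 0.25898689 -0.62330198  0.23121092] [-8.67067377e-05  9.80677990e-01  1.95628915e-01 -1.71027814e-05] 0.08563358408409696
[[ 0.384  0.891  0.242  0.319]
 [-0.923  0.371  0.098 -0.599]
 [-0.003 -0.261  0.965  0.373]
 [ 0.     0.     0.     1.   ]]
[[309.39200623   0.         257.0814769 ]
 [  0.         309.39200623 185.79922933]
 [  0.           0.           1.        ]]
cap (np.float64(-80.81177475043143), np.float64(-227.6879487316223))
c (np.float64(84.82852061500034), np.float64(-2.4543720603961106))
```

View pics/w1.png

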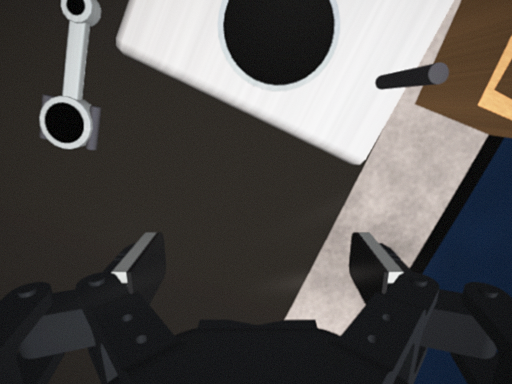

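The move was refused, so this view is still from the start pose: block, rod_b at about (70,80), and the open fingers. The likely cause is the rows with no "spin", so I'll resend with every field filled.

Emit:
servo_tool --steps '[{"linear":[0.0,0.0,-0.03],"spin":0.0,"claw":0.0},{"linear":[0.005,-0.025,-0.03],"spin":0.0,"claw":0.0},{"linear":[0.01,-0.03,-0.02],"spin":4.0,"claw":0.0},{"linear":[0.01,-0.03,-0.02],"spin":4.0,"claw":0.0},{"linear":[0.015,-0.03,-0.01],"spin":4.0,"claw":0.0},{"linear":[0.015,-0.03,0.0],"spin":4.0,"claw":0.0},{"linear":[0.015,-0.03,0.0],"spin":4.0,"claw":0.0},{"linear":[0.015,-0.03,0.0],"spin":4.0,"claw":0.0},{"linear":[0.015,-0.03,0.0],"spin":4.0,"claw":0.0},{"linear":[0.015,-0.03,0.0],"spin":4.0,"claw":0.0},{"linear":[0.015,-0.03,0.0],"spin":4.0,"claw":0.0},{"linear":[0.015,-0.03,0.0],"spin":2.0,"claw":0.0}]' --squeeze 20

```text
time_s: 1.45
tcp_pos: [0.3681, -0.2955, 0.3418]
tcp_rot: [0.0, 0.991, -0.137, 0.0]
force: [1.4, -0.2, -0.4]
opening: -0.0
grasp_force: 0.0
```

Emit:
servo_tool --steps '[{"linear":[0.009,-0.0285,-0.0075],"spin":0.0,"claw":0.0},{"linear":[0.009,-0.0285,-0.0075],"spin":0.0,"claw":0.0},{"linear":[0.009,-0.0285,-0.0075],"spin":0.0,"claw":0.0},{"linear":[0.009,-0.0285,-0.0075],"spin":0.0,"claw":0.0},{"linear":[0.009,-0.0285,-0.0075],"spin":0.0,"claw":0.0},{"linear":[0.009,-0.0285,-0.0075],"spin":0.0,"claw":0.0},{"linear":[0.009,-0.0285,-0.0075],"spin":0.0,"claw":0.0},{"linear":[0.009,-0.0285,-0.0075],"spin":0.0,"claw":0.0},{"linear":[0.0,0.0,0.0],"spin":0.0,"claw":0.0},{"linear":[0.0,0.0,0.0],"spin":0.0,"claw":0.0}]'

```text
time_s: 2.28
tcp_pos: [0.4984, -0.0955, 0.4014]
tcp_rot: [0.0, 0.991, -0.133, 0.0]
force: [0.6, -0.3, -0.7]
opening: -0.0001
grasp_force: 0.0
```

Run:
```python
from h import *
o=get_obs();print(o["time_s"],o["tcp_pos"],o["tcp_rot"],o["opening"])
a=snapshot("wrist");cv2.imwrite("pics/w2.png",a)
np.save("cam.npy",camera_model("wrist")["cam_to_world"])
for n,z in dict(plunger_top=.111,index_plate=.045,socket=.14).items():
    for b in boxes_of(n,"wrist")[:2]:
        e=b["extent"];print(n,round(b["confidence"],2),np.round(e,1),at_z("wrist",(e[0]+e[2])/2,(e[1]+e[3])/2,z).round(4))
```

```text
2.2833 [ 0.49838003 -0.09548466  0.40143125] [ 3.98753077e-05  9.91100170e-01 -1.33118181e-01  3.61103310e-05] -0.00012980355257038385
plunger_top 0.77 [244.3 120.9 289.3 163.7] [ 0.5044 -0.1131  0.111 ]
index_plate 0.79 [ 16.7   7.8 290.8 215.4] [0.5903 0.046  0.045 ]
socket 0.63 [158.5 108.6 182.1 132.5] [ 0.5682 -0.0017  0.14  ]
socket 0.17 [  0.3 169.7  44.  250.8] [0.5091 0.2448 0.14  ]
```

View pics/w2.png

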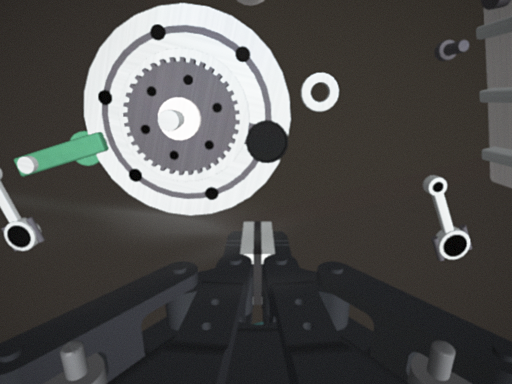

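The wrist view shows the cap at (267,142), the next hole at (242,54), and the other holes at (158,32), (105,97), (135,175) and (212,193). I'll fit the plate model to the five visible holes.

Run:
```python
from h import *
from scipy.optimize import least_squares
g=cv2.cvtColor(cv2.imread("pics/w2.png"),cv2.COLOR_BGR2GRAY)
def blob(u,v,r,t=70):
    m=np.zeros_like(g);cv2.circle(m,(u,v),r,255,-1);ys,xs=np.nonzero((g<t)&(m>0));return xs.mean(),ys.mean(),len(xs)
H=[(242,54),(158,32),(105,97),(135,175),(212,193)]
P=[]
for h in H:
    b=blob(*h,9);print(np.round(b,1));P.append(at_z("wrist",b[0],b[1],.044)[:2])
P=np.array(P);k=np.arange(1,6)*np.pi/3
f=lambda q:(q[:2]+.13*np.c_[np.cos(q[2]+k),np.sin(q[2]+k)]-P).ravel()
s=least_squares(f,[.56,0,-2.]);print("c",s.x.round(4),np.degrees(s.x[2]),"res mm",(s.fun*1e3).round(1))
c=s.x[:2];th=s.x[2]
for i in (0,1): print(i,(c+.13*np.array([np.cos(th+i*np.pi/3),np.sin(th+i*np.pi/3)])).round(4))
b=blob(267,142,27,60);print(b,at_z("wrist",b[0],b[1],.109))
```

```text
[242.1  53.8 150. ]
[157.5  31.8 163. ]
[104.7  97.  138. ]
[135.1 174.9 107. ]
[211.2 193.  110. ]
c [ 5.6850e-01  1.0000e-04 -2.0866e+00] -119.55469949792489 res mm [-0.2  0.2 -0.4  0.3 -0.3 -0.3  0.5 -0.2  0.3 -0. ]
0 [ 0.5044 -0.113 ]
1 [ 0.6344 -0.112 ]
(np.float64(269.58393680052666), np.float64(142.43844634628044), 1519) [ 0.50269905 -0.11727419  0.109     ]
```

Emit:
servo_tool --steps '[{"linear":[0.0104,0.0153,0.02],"spin":0.0,"claw":0.0},{"linear":[0.0,0.0,0.035],"spin":5.0,"claw":0.0},{"linear":[0.0,0.0,0.035],"spin":5.0,"claw":0.0},{"linear":[0.0,0.0,0.035],"spin":4.2,"claw":0.0},{"linear":[0.0,0.0,0.035],"spin":0.0,"claw":0.0},{"linear":[0.0,0.0,0.035],"spin":0.0,"claw":0.0},{"linear":[0.0,0.0,0.035],"spin":0.0,"claw":0.0},{"linear":[0.0,0.0,0.03],"spin":0.0,"claw":0.0},{"linear":[0.0,0.0,0.0],"spin":0.0,"claw":0.0},{"linear":[0.0,0.0,0.0],"spin":0.0,"claw":0.0}]'

```text
time_s: 3.32
tcp_pos: [0.5031, -0.1145, 0.141]
tcp_rot: [-0.0, 0.967, -0.256, -0.001]
force: [0.5, -0.4, 0.1]
opening: 0.0003
grasp_force: 0.0
```

Run:
```python
from h import *
o=get_obs();w,x,y,z=o["tcp_rot"];print(o["tcp_pos"],np.degrees(2*np.arctan2(y,x)),o["force"])
cv2.imwrite("pics/w3.png",snapshot("wrist"))
print(proj("wrist",(.5044,-.113,.111)),proj("wrist",(.5044,-.113,.101)))
```

```text
[ 0.50307666 -0.11447861  0.14100509] -29.700391949777263 [ 0.4848339  -0.42130673  0.09359319]
(np.float64(252.94267633256996), np.float64(216.3314199714134)) (np.float64(253.16732882632013), np.float64(210.6642541897022))
```

View pics/w3.png

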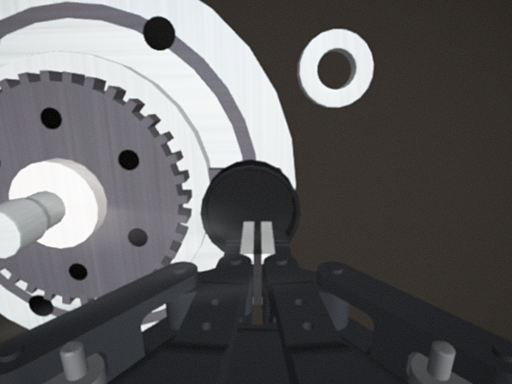

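The view shows the cap rim centred near (251,209), against a prediction of (253,216). So the fingers are over the dish, and I'll shift them a few mm ahead as I press down.

Emit:
servo_tool --steps '[{"linear":[0.003,-0.002,0.012],"spin":0.0,"claw":0.0},{"linear":[0.0,0.0,0.013],"spin":0.0,"claw":0.0},{"linear":[0.0,0.0,0.012],"spin":0.0,"claw":0.0},{"linear":[0.0,0.0,0.003],"spin":0.0,"claw":0.0},{"linear":[0.0,0.0,0.003],"spin":0.0,"claw":0.0},{"linear":[0.0,0.0,0.003],"spin":0.0,"claw":0.0},{"linear":[0.0,0.0,0.003],"spin":0.0,"claw":0.0},{"linear":[0.0,0.0,0.003],"spin":0.0,"claw":0.0},{"linear":[0.0,0.0,0.0],"spin":0.0,"claw":0.0},{"linear":[0.0,0.0,0.0],"spin":0.0,"claw":0.0}]'

```text
time_s: 4.2
tcp_pos: [0.5079, -0.114, 0.0902]
tcp_rot: [0.0, 0.967, -0.256, 0.001]
force: [-2.2, -1.1, 8.0]
opening: 0.0
grasp_force: 3.8
```

8 N matches about 11 mm of press. I'll press a little further and push round, keeping to the circle.

Emit:
servo_tool --steps '[{"linear":[0.0,0.0,0.0015],"spin":-1.6,"claw":0.0},{"linear":[0.0057,-0.0001,0.0],"spin":-2.5,"claw":0.0},{"linear":[0.0057,-0.0001,0.0],"spin":-2.5,"claw":0.0},{"linear":[0.0057,-0.0001,0.0],"spin":-2.5,"claw":0.0},{"linear":[0.0,0.0,0.0],"spin":0.0,"claw":0.0}]'

```text
time_s: 4.62
tcp_pos: [0.5244, -0.1213, 0.0891]
tcp_rot: [0.0, 0.984, -0.177, 0.001]
force: [0.4, -0.5, 7.9]
opening: 0.0002
grasp_force: 4.1
```

```bash
cat >> h.py <<'E'
def st():
    o=get_obs();p=o["tcp_pos"]-[.5685,.0001,0];w,x,y,z=o["tcp_rot"];a=np.arctan2(p[1],p[0])
    F=o["force"];t=np.array([-np.sin(a),np.cos(a)]);r=np.array([np.cos(a),np.sin(a)])
    print("t %.2f z %.4f rad %.1fmm tip angle from start %.2f head err %.2f Ft %.1f Fr %.1f Fz %.1f"%(o["time_s"],o["tcp_pos"][2],1e3*np.hypot(*p[:2]),np.degrees(a)+119.55,np.degrees(2*np.arctan2(y,x)-a)-90,F[:2]@t,F[:2]@r,F[2]))
E
python3 -c "from h import *;st()"
```

```text
t 4.62 z 0.0891 rad 129.2mm tip angle from start 9.58 head err -0.40 Ft 0.6 Fr 0.3 Fz 7.9
```

Emit:
servo_tool --steps '[{"linear":[0.0057,-0.0001,0.0003],"spin":-2.5,"claw":0.0},{"linear":[0.0057,-0.0001,0.0],"spin":-2.5,"claw":0.0},{"linear":[0.0057,-0.0001,0.0],"spin":-2.5,"claw":0.0},{"linear":[0.0057,-0.0001,0.0],"spin":-2.5,"claw":0.0},{"linear":[0.0057,-0.0001,0.0],"spin":-2.5,"claw":0.0},{"linear":[0.0057,-0.0001,0.0],"spin":-2.5,"claw":0.0},{"linear":[0.0,0.0,0.0],"spin":0.0,"claw":0.0}]'

```text
time_s: 5.2
tcp_pos: [0.5577, -0.129, 0.0888]
tcp_rot: [0.0, 0.999, -0.047, 0.001]
force: [0.5, -0.4, 7.4]
opening: 0.0003
grasp_force: 4.1
```

Run:
```python
from h import *
st();a=snapshot("wrist");cv2.imwrite("pics/w4.png",a)
for t in (15,20,25):
    A=np.radians(t-119.55);print(t,proj("wrist",(.5685+.13*np.cos(A),.0001+.13*np.sin(A),.101)))
A=np.radians(-59.55);print(proj("wrist",(.5685+.13*np.cos(A),.0001+.13*np.sin(A),.045)))
```

```text
t 5.20 z 0.0888 rad 129.6mm tip angle from start 24.75 head err -0.57 Ft 0.6 Fr 0.4 Fz 7.4
15 (np.float64(253.16673947998308), np.float64(289.8336107096164))
20 (np.float64(255.8356314060994), np.float64(268.9964540530872))
25 (np.float64(256.48004143784743), np.float64(247.059411822376))
(np.float64(213.74113671771354), np.float64(84.96952101211188))
```

View pics/w4.png

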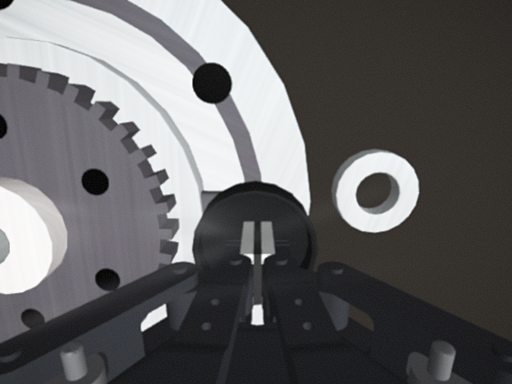

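The view shows the cap carried along, with its rim centred near (254,240), i.e. about 25°. The next hole is at (212,83) and predicted at (214,85), so the plate fit holds. I'll get the exact table angle from the gear's holes.

```bash
cat >> h.py <<'E'
def gear(img,T=None,z=.083):
    import h
    if T is not None:
        m=dict(camera_model("wrist"));m["cam_to_world"]=T;old=h.camera_model;h.camera_model=lambda c:m
    g=cv2.cvtColor(img,cv2.COLOR_BGR2GRAY);n,l,s,c=cv2.connectedComponentsWithStats((g<40).astype(np.uint8))
    out=[]
    for i in range(1,n):
        if 40<s[i,4]<1500 and s[i,4]>.65*s[i,2]*s[i,3]:
            p=h.at_z("wrist",*c[i],z)[:2]-[.5685,.0001];r=np.hypot(*p)
            if .03<r<.075: out.append((round(r*1e3,1),round(np.degrees(np.arctan2(p[1],p[0])),2),int(s[i,4]),c[i].round()))
    if T is not None: h.camera_model=old
    for q in sorted(out,key=lambda q:q[1]): print(*q,"mod60: %.2f"%(q[1]%60))
E
python3 - <<'E'
from h import *
print("start");gear(cv2.imread("pics/w2.png"),np.load("cam.npy"))
print("now");gear(cv2.imread("pics/w4.png"))
E
```

```text
start
55.4 -149.52 46 [209. 145.] mod60: 30.48
55.6 -89.25 49 [217. 107.] mod60: 30.75
55.6 -29.34 54 [188.  80.] mod60: 30.66
55.9 30.66 54 [151.  91.] mod60: 30.66
55.8 90.32 46 [145. 129.] mod60: 30.32
55.5 150.27 46 [174. 155.] mod60: 30.27
now
54.9 -124.32 386 [107. 279.] mod60: 55.68
56.9 -65.19 525 [ 95. 181.] mod60: 54.81
56.6 -12.04 116 [  2. 127.] mod60: 47.96
```

The table is at 24.75°, following the tip exactly because friction carries it. I'll continue on to just short of 55°.

Emit:
servo_tool --steps '[{"linear":[0.0057,-0.0001,0.0],"spin":-2.5,"claw":0.0},{"linear":[0.0057,-0.0001,0.0],"spin":-2.5,"claw":0.0},{"linear":[0.0057,-0.0001,0.0],"spin":-2.5,"claw":0.0},{"linear":[0.0057,-0.0001,0.0],"spin":-2.5,"claw":0.0},{"linear":[0.0057,-0.0001,0.0],"spin":-2.5,"claw":0.0},{"linear":[0.0057,-0.0001,0.0],"spin":-2.5,"claw":0.0},{"linear":[0.0057,-0.0001,0.0],"spin":-2.5,"claw":0.0},{"linear":[0.0057,-0.0001,0.0],"spin":-2.5,"claw":0.0},{"linear":[0.0057,-0.0001,0.0],"spin":-2.5,"claw":0.0},{"linear":[0.0057,-0.0001,0.0],"spin":-2.5,"claw":0.0},{"linear":[0.0057,-0.0001,0.0],"spin":-2.5,"claw":0.0},{"linear":[0.0,0.0,0.0],"spin":0.0,"claw":0.0}]'

```text
time_s: 6.25
tcp_pos: [0.6192, -0.1201, 0.0889]
tcp_rot: [0.001, 0.981, 0.192, 0.001]
force: [1.6, -2.6, 9.0]
opening: 0.0001
grasp_force: 4.1
```

```bash
python3 -c "
from h import *
st();a=snapshot('wrist');cv2.imwrite('pics/w5.png',a);gear(a)"
```

```text
t 6.25 z 0.0889 rad 130.4mm tip angle from start 52.43 head err -0.74 Ft 0.4 Fr 3.0 Fz 9.0
57.6 -37.83 543 [ 95. 181.] mod60: 22.17
57.1 14.92 128 [  3. 126.] mod60: 14.92
```

Emit:
servo_tool --steps '[{"linear":[0.0057,-0.0002,0.0],"spin":-2.5,"claw":0.0},{"linear":[0.005,-0.0002,0.0],"spin":-2.2,"claw":0.0},{"linear":[0.003,-0.0001,0.0],"spin":-1.3,"claw":0.0},{"linear":[0.0,0.0,0.0],"spin":0.0,"claw":0.0},{"linear":[0.0,0.0,0.0],"spin":0.0,"claw":0.0}]'

```text
time_s: 6.72
tcp_pos: [0.6312, -0.1144, 0.089]
tcp_rot: [0.001, 0.97, 0.242, 0.001]
force: [1.7, -2.4, 8.6]
opening: -0.0004
grasp_force: 4.0
```

```bash
python3 -c "
from h import *
st();a=snapshot('wrist');cv2.imwrite('pics/w6.png',a);gear(a)"
```

```text
t 6.72 z 0.0890 rad 130.5mm tip angle from start 58.24 head err -0.70 Ft 0.3 Fr 3.0 Fz 8.6
57.7 -32.14 541 [ 96. 181.] mod60: 27.86
57.1 20.69 147 [  3. 126.] mod60: 20.69
```

Emit:
servo_tool --steps '[{"linear":[0.0018,0.0,0.0],"spin":-0.8,"claw":0.0},{"linear":[0.0016,0.0,0.0],"spin":-0.7,"claw":0.0},{"linear":[0.0,0.0,0.0],"spin":0.0,"claw":0.0},{"linear":[0.0,0.0,0.0],"spin":0.0,"claw":0.0}]'

```text
time_s: 7.1
tcp_pos: [0.6341, -0.1128, 0.089]
tcp_rot: [0.001, 0.967, 0.254, 0.001]
force: [1.1, -2.1, 8.0]
opening: -0.0001
grasp_force: 4.0
```

```bash
python3 -c "
from h import *
st();a=snapshot('wrist');cv2.imwrite('pics/w7.png',a);gear(a)"
```

```text
t 7.10 z 0.0890 rad 130.6mm tip angle from start 59.69 head err -0.67 Ft -0.1 Fr 2.4 Fz 8.0
57.8 -30.7 539 [ 96. 181.] mod60: 29.30
57.1 22.14 150 [  3. 126.] mod60: 22.14
```

The table is at about 59.3°, inside the hole's play. I'll ease up slowly and see whether the plunger follows: if it is in the hole, about 6 N should remain at z = 0.095.

Emit:
servo_tool --steps '[{"linear":[0.0,0.0,-0.0015],"spin":0.0,"claw":0.0},{"linear":[0.0,0.0,-0.0015],"spin":0.0,"claw":0.0},{"linear":[0.0,0.0,-0.0015],"spin":0.0,"claw":0.0},{"linear":[0.0,0.0,-0.0015],"spin":0.0,"claw":0.0},{"linear":[0.0,0.0,0.0],"spin":0.0,"claw":0.0},{"linear":[0.0,0.0,0.0],"spin":0.0,"claw":0.0}]'

```text
time_s: 7.65
tcp_pos: [0.6329, -0.1124, 0.0934]
tcp_rot: [-0.0, 0.967, 0.254, -0.0]
force: [-0.6, -0.0, 0.7]
opening: -0.0003
grasp_force: 0.0
```

```bash
python3 -c "
from h import *
st();a=snapshot('wrist');cv2.imwrite('pics/w8.png',a);gear(a)"
```

```text
t 7.65 z 0.0934 rad 129.6mm tip angle from start 59.35 head err -0.34 Ft -0.6 Fr -0.3 Fz 0.7
52.8 -150.65 321 [ 38. 311.] mod60: 29.35
55.4 -89.17 389 [112. 274.] mod60: 30.83
57.7 -30.73 514 [102. 178.] mod60: 29.27
57.3 24.53 368 [  7. 123.] mod60: 24.53
```

It has not risen. Fitting the gear holes with a camera offset should give a better table angle before I push with the rim.

Run:
```python
from h import *
from scipy.optimize import least_squares
d=np.array([[52.8,-150.65],[55.4,-89.17],[57.7,-30.73]]);a=np.radians(d[:,1]);P=d[:,:1]*np.c_[np.cos(a),np.sin(a)]
f=lambda q:(q[:2]+55.6*np.c_[np.cos(np.radians(q[2]+np.array([-150,-90,-30]))),np.sin(np.radians(q[2]+np.array([-150,-90,-30])))]-P).ravel()
s=least_squares(f,[0,0,0]);print(s.x.round(2),"table",60+s.x[2]-.45,s.fun.round(1))
```

```text
[ 2.85  0.12 -2.15] table 57.40340722789898 [-0.3  0.  -0.  -0.   0.3  0. ]
```

Emit:
servo_tool --steps '[{"linear":[0.002,0.0,0.0],"spin":-0.9,"claw":0.0},{"linear":[0.002,-0.0001,0.0],"spin":-0.9,"claw":0.0},{"linear":[0.002,-0.0001,0.0],"spin":-0.9,"claw":0.0},{"linear":[0.0,0.0,0.0],"spin":0.0,"claw":0.0}]'

```text
time_s: 8.03
tcp_pos: [0.6384, -0.109, 0.0934]
tcp_rot: [-0.0, 0.961, 0.278, -0.0]
force: [0.8, -0.0, 0.8]
opening: -0.0004
grasp_force: 0.0
```

The fit puts the table at 57.4°, about 2.6° short of the hole. I'll go on in small steps until the plunger pops up.

Emit:
servo_tool --steps '[{"linear":[0.001,0.0,0.0],"spin":-0.4,"claw":0.0},{"linear":[0.001,0.0,0.0],"spin":-0.4,"claw":0.0},{"linear":[0.001,0.0,0.0],"spin":-0.4,"claw":0.0},{"linear":[0.001,0.0,0.0],"spin":-0.4,"claw":0.0},{"linear":[0.0,0.0,0.0],"spin":0.0,"claw":0.0}]'

```text
time_s: 8.45
tcp_pos: [0.6416, -0.107, 0.0935]
tcp_rot: [-0.0, 0.957, 0.291, 0.0]
force: [1.0, -0.8, -0.8]
opening: -0.0
grasp_force: 0.0
```

```bash
python3 -c "
from h import *
st();a=snapshot('wrist');cv2.imwrite('pics/w9.png',a);gear(a)"
```

```text
t 8.45 z 0.0935 rad 129.6mm tip angle from start 63.86 head err -0.51 Ft 0.4 Fr 1.2 Fz -0.8
52.7 -150.81 324 [ 32. 311.] mod60: 29.19
57.7 -30.61 500 [107. 186.] mod60: 29.39
57.7 26.53 549 [ 12. 123.] mod60: 26.53
```

Emit:
servo_tool --steps '[{"linear":[0.001,0.0,0.0],"spin":-0.4,"claw":0.0},{"linear":[0.001,0.0,0.0],"spin":-0.4,"claw":0.0},{"linear":[0.001,0.0,0.0],"spin":-0.4,"claw":0.0},{"linear":[0.0,0.0,0.0],"spin":0.0,"claw":0.0}]'

```text
time_s: 8.83
tcp_pos: [0.644, -0.1053, 0.0935]
tcp_rot: [0.0, 0.954, 0.301, -0.0]
force: [0.1, -0.1, -0.0]
opening: 0.0001
grasp_force: 0.1
```

```bash
python3 -c "
from h import *
st();a=snapshot('wrist');cv2.imwrite('pics/w10.png',a);gear(a)"
```

```text
t 8.83 z 0.0935 rad 129.7mm tip angle from start 65.15 head err -0.60 Ft -0.0 Fr 0.2 Fz -0.0
52.6 -150.61 322 [ 30. 311.] mod60: 29.39
57.7 -30.43 497 [108. 188.] mod60: 29.57
57.8 26.84 564 [ 13. 123.] mod60: 26.84
```

View pics/w10.png

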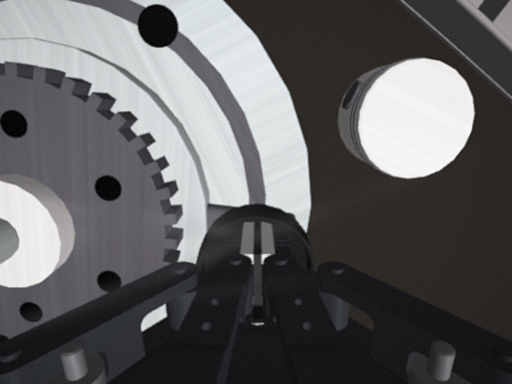

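The fingertips, at about (258,225), are now against the rim's leading side (top of the cap at row 205). The gear has just started to move, so I'll keep the small steps.

Emit:
servo_tool --steps '[{"linear":[0.001,0.0,0.0],"spin":-0.4,"claw":0.0},{"linear":[0.001,0.0,0.0],"spin":-0.4,"claw":0.0},{"linear":[0.001,0.0,0.0],"spin":-0.4,"claw":0.0},{"linear":[0.0,0.0,0.0],"spin":0.0,"claw":0.0}]'

```text
time_s: 9.22
tcp_pos: [0.6468, -0.1034, 0.0942]
tcp_rot: [0.0, 0.95, 0.311, 0.0]
force: [-1.3, 1.4, 7.0]
opening: -0.0002
grasp_force: 3.1
```

```bash
python3 -c "
from h import *
st();a=snapshot('wrist');cv2.imwrite('pics/w11.png',a);gear(a)"
```

```text
t 9.22 z 0.0942 rad 129.8mm tip angle from start 66.66 head err -0.89 Ft -0.2 Fr -1.9 Fz 7.0
52.7 -148.91 321 [ 32. 312.] mod60: 31.09
57.7 -28.71 496 [108. 188.] mod60: 31.29
57.8 28.57 554 [ 14. 125.] mod60: 28.57
```

The plunger popped up: 7 N on the fingertips, with the table at about 59.2°. I'll lift clear straight up.

Emit:
servo_tool --steps '[{"linear":[0.0,0.0,-0.003],"spin":0.0,"claw":0.0},{"linear":[0.0,0.0,-0.003],"spin":0.0,"claw":0.0},{"linear":[-0.002,0.0,-0.004],"spin":0.0,"claw":0.0},{"linear":[-0.002,0.0,-0.005],"spin":0.0,"claw":0.0},{"linear":[0.0,0.0,-0.01],"spin":0.0,"claw":0.0},{"linear":[0.0,0.0,-0.02],"spin":0.0,"claw":0.0},{"linear":[0.0,0.0,-0.035],"spin":0.0,"claw":0.0},{"linear":[0.0,0.0,-0.035],"spin":0.0,"claw":0.0},{"linear":[0.0,0.0,-0.035],"spin":0.0,"claw":0.0},{"linear":[-0.01,0.0,-0.035],"spin":0.0,"claw":0.0},{"linear":[-0.02,0.0,-0.035],"spin":0.0,"claw":0.0},{"linear":[-0.03,0.0,-0.03],"spin":0.0,"claw":0.0}]'

```text
time_s: 10.27
tcp_pos: [0.595, -0.1406, 0.3458]
tcp_rot: [0.0, 0.95, 0.311, 0.001]
force: [0.3, -0.3, 0.1]
opening: 0.0001
grasp_force: 0.0
```

Emit:
servo_tool --steps '[{"linear":[-0.03,0.0,-0.02],"spin":0.0,"claw":0.0},{"linear":[-0.02,0.0,-0.01],"spin":0.0,"claw":0.0},{"linear":[0.0,0.0,0.0],"spin":0.0,"claw":0.0},{"linear":[0.0,0.0,0.0],"spin":0.0,"claw":0.0}]'

```text
time_s: 10.6
tcp_pos: [0.5542, -0.1711, 0.3745]
tcp_rot: [0.001, 0.951, 0.31, 0.001]
force: [-0.2, -0.4, -0.1]
opening: 0.0001
grasp_force: 0.0
```

Run:
```python
from h import *
st();a=snapshot('wrist');cv2.imwrite('pics/w12.png',a);gear(a)
for b in boxes_of("plunger_top","wrist")[:1]:
    e=b["extent"];print(b["confidence"],np.round(e,1))
    for z in (.101,.111): print(z,at_z("wrist",(e[0]+e[2])/2,(e[1]+e[3])/2,z).round(4), "width",1e3*np.linalg.norm(at_z("wrist",e[0],(e[1]+e[3])/2,z)-at_z("wrist",e[2],(e[1]+e[3])/2,z)))
```

```text
t 10.60 z 0.3745 rad 171.8mm tip angle from start 24.77 head err 40.87 Ft -0.1 Fr 0.4 Fz -0.1
54.3 -151.0 60 [158. 108.] mod60: 29.00
54.4 -89.46 65 [194.  91.] mod60: 30.54
56.0 -28.74 68 [197.  47.] mod60: 31.26
57.0 30.28 77 [161.  20.] mod60: 30.28
56.9 89.04 74 [123.  39.] mod60: 29.04
55.5 148.11 65 [123.  83.] mod60: 28.11
0.8 [229.6  50.1 279.9  98.1]
0.101 [ 0.6333 -0.1084  0.101 ] width 63.78088747423871
0.111 [ 0.6327 -0.109   0.111 ] width 62.238499987982784
```

View pics/w12.png

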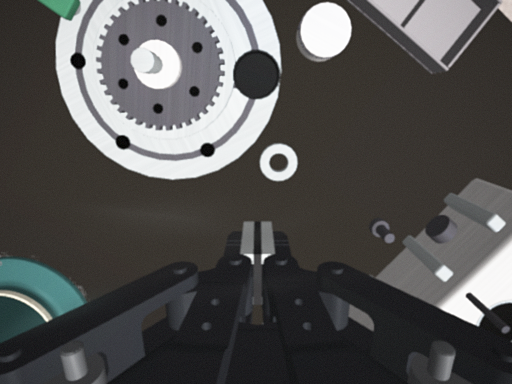

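The cap is now at (256,75) over the next hole, and the starting hole is open at (208,150). The gear average gives about 59.3°, inside the locked play. The socket, bearing, piston and stud are undisturbed, and the tool is clear.

```bash
python3 -c "
from plant import *
print(close_job())"
```

```text
the job is handed in; nothing more can be done
None
```

The table is turned one hole anticlockwise (measured at about 59.3°, within the play of the 60° hole), the plunger sprang up in that hole, and the job is handed in with the arm clear and the loose parts in the final picture undisturbed; rod_a and rod_b were out of that view.

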